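# Check the mushroom mill's grind ring against its stop and set it to the mark

## Task

The mill for dried mushrooms has been cleaned: turn its slim grind ring clockwise (seen from above) until you feel it come up firmly against its stop, without forcing it, then turn it back until its lug stands on the mark, and let go. Touch only the ring, not the fixed collars just above and below it, and leave the other things on the counter as they are.

Things in the scene. Friction and masses are not known exactly. Their poses are not given: they have to be found in the camera images.
- mill: The counter-top mill, black, fixed to the counter, its hopper off. Origin on the counter under its upright axis, z up; its own -x points along the chute (a black box reaching 120 mm from the axis, up to 95 mm high). Housing 116 mm, foot 132 mm across. Above it on the axis, from below: fixed low collar, slim grind ring, fixed top collar. Highest point 160 mm over the counter.
- grind_ring: The slim black ribbed ring to be turned, about the mill's upright axis: 60 mm across, 10 mm thick. Origin on the axis at its underside, 128 mm above the counter; z up. It does not rise or sink; turning it takes about 0.12 N m. Clockwise from above brings it to its stop; from the stop it is free 135 degrees anticlockwise. At the start it is 17 to 46 degrees anticlockwise of the stop.
- lug (a point): Point on the ring's lug, 36 mm from the axis, 133 mm above the counter. The lug is a small fin, 5 mm wide, 8 mm high, standing out from the ring's rim to 38 mm from the axis. It starts clockwise of the mark. At the stop, which shifts with wear and is not measured, it is 57 to 86 degrees clockwise of the mark.
- mark (a point): Point over the mark, 36 mm from the axis, 133 mm above the counter, where lug is when the lug is on the mark. The mark is a black line on the low collar's upper face with a small tab at its rim, on the side away from the chute (the mill's +x); a little ridge on the top collar points the same way.
- low_collar: Fixed aluminium collar under the ring: 88 mm across, upper face 122 mm above the counter, so 6 mm below the ring's underside (between them only a neck 46 mm across). Origin on the axis at its underside, 112 mm above the counter. Not to be touched.
- top_collar: Fixed aluminium collar above the ring: 53 mm across, from 140 to 158 mm above the counter, so 2 mm over the ring and 3.5 mm inside the ring's rim (its pointer ridge ends at 160 mm). Origin on the axis at its underside. Not to be touched.
- stop_sleeve (a joint): The springy stop inside the mill, out of sight (rad). 0 with no load; clockwise torque on the ring turns it by 0.1 rad per N m: about 0.012 while the ring merely turns clockwise, 0.03 at 0.3 N m (stop clearly felt), 0.07 at 0.7 N m (forced, damaged). It springs back when the ring is eased.
- cup: Bystander: small steel cup, 58 mm across, 45 mm high, under the chute; origin at its underside.
- brush: Bystander: brush 170 mm long lying on the counter beside the mill; origin at its underside, x along it.
- hopper: Bystander: the mill's clear hopper, standing beside it, 104 mm across, 85 mm high; origin at its underside.
- hopper_lid: Bystander: the hopper's black lid, 100 mm across, 24 mm high with its knob, on the counter beyond the mill; origin at its underside.
- jar: Bystander: amber glass jar, 84 mm across, 130 mm high; origin at its underside.
- weight: Bystander: brass scale weight, 52 mm across, 66 mm high; origin at its underside.
- champignon: Bystander: one loose brown mushroom, 60 mm across, 49 mm high; origin at its underside.
Mind the look-alikes: they are no part of the job. What is shaped like the mill but blue or purple is not meant.

How it is judged:
By the outcome, as a careful person would: the job done as asked, in the order asked, and still so for the second after the job is handed in, with the robot touching nothing.
It also fails if it takes over 45 s, if anything falls off the work surface, if the arm or the gripper's body presses on something with over 40 N, if the wrist force passes 120 N, or if a joint passes its speed limit or range.

## Robot

A 6-joint arm with a two-finger parallel gripper is mounted at the origin on the work surface. World frame = base frame: x ahead of the robot, y to its left, z up, the work surface at z = 0. Lengths are in m, angles in rad, forces in N, time in s.
With the tool pointing down it reaches from about 0.375 to 0.9 m from the base axis. Payload 3.1 kg.
Tool frame: the origin (TCP) lies on the centre line of the jaws, within the pads' length; the fingertips stand robot.finger_overhang ahead of it and the grasp point (between the pads) lies 2 mm behind it (robot.finger_overhang is the distance from the TCP to the fingertips, in m); z points along the fingers, y is the direction in which the jaws open and shut (so a half turn about z gives the same grasp; the last joint's range is limited). The gripper opens to 87 mm and grips with 3 to 60 N. Pads are 19 mm wide; open, the fingers measure 117 mm over their backs; the gripper's body (75 mm by 190 mm) begins 51 mm behind the grasp point.
Start: joints at [-1.498, 0.527, 1.433, -0, 1.181, -0.178], TCP at [0.156, -0.605, 0.24] pointing down, gripper open.
Joint ranges: [-3.08, 3.08], [-0.75, 2.2], [0.22, 2.44], [-1.43, 4.57], [0, 2.65], [-2.85, 2.85]. Speed limits (rad/s): [2.79, 2.79, 3.14, 3.14, 3.14, 3.14].

## Interface

Orientations are given as a unit quaternion [x, y, z, w].
In Python, from rig import robot gives the robot as it stands. The module is installed in compiled form; this text tells all that it offers.
- The arm moves only by the tool step_arm, never from a script. Its arguments are lists of equal length, an entry for each row: "slide": the shift along the tool's x, y, z in mm, a list of three; "twist": the turn about the tool's z in degrees. A call has 1 to 20 rows; each row shifts and turns the commanded pose from where the row before left it, along the tool's axes as they then stand; what a row does not reach is not made up. A row lasts 1/12 s, in which the tool goes at most 41.7 mm and 7.16 degrees, less where a joint would pass 70% of its speed; a pose out of reach is approached as far as the arm can. A call is refused whole if a number of a shift passes 41.7 or a number of a turn 7.16, either way. A call with a gripper value outside its range is refused whole. "jaw" is the finger opening in mm, from 0 to 87, set as the call begins (left out, the last holds). The fingers move at their own pace and stop on an object; "force" is the grip in N (left out, the last holds). Time passes only in rows, so rows that do not move let the fingers close. It gives the time, the measured TCP pose, the force and the opening at its end, in the units of the state.
- robot.get_obs(): the state, without advancing time (a new reading comes with each control period).
- robot.camera(name): name is "scene" or "side" or "wrist"; returns a dict with "color" (480x640x3 uint8, blue, green, red), "depth" (480x640 float32, m along the optical axis (not along the pixel's ray), 0 where there is no reading), "camera_matrix" (3x3 intrinsics, pixels), "k1" (the pictures are not rectified: a ray, as slopes to the right and down, at radius r is drawn at 1 + k1 r^2 times it, then the intrinsics apply), "origin" and "orientation" of the camera in the world. Camera axes: x right, y down, z forward; pixel columns grow to the right and rows downward; lengths in m; the calibration is good to about 2 mm. A picture is of the moment at which its call begins.
- robot.hand_in(): hands the job in, once; it reports no verdict.
The state is a dict: "time": time; "q": joint angles; "joint_velocities": joint speeds; "joint_torque": joint torques, N m; "position": TCP position; "tool_rot": TCP orientation; "ft_force": force on the tool from outside, world axes, zero at the start; "moment": the same for the moment, N m; "grip_width": finger opening in m.
Only numpy, scipy, OpenCV 4.12 (cv2) and the standard library are available. Lean on these libraries where they do the work, as an engineer would, in place of code of your own. Each camera call takes 0.05 s, during which the arm holds its last target.

## Working session

There is one attempt and no reset: what is moved stays moved. The work goes in short steps, Python scripts to look and compute and a tool call to move; the robot and the scene stay as the last step left them, time stands still between calls to the robot, and variables do not carry over. Pictures are saved under pics/ and viewed, and the job is handed in when it is done.

Besides the shell and the picture viewer there is one more tool, called after "Call:" as name([rows], argument=value, ...), one row to a line, values as JSON. step_arm: Moves the arm, as the interface text tells. Its arguments: {"type":"object","properties":{"slide":{"type":"array","items":{"type":"array","items":{"type":"number"}}},"twist":{"type":"array","items":{"type":"number"}},"jaw":{"type":"number"},"force":{"type":"number"}},"required":["slide","twist"]}

```bash
ls; mkdir -p pics; python3 - <<'E'
from rig import robot
import cv2
print(robot.get_obs(), robot.finger_overhang)
for n in("scene","side","wrist"):
    c=robot.camera(n); cv2.imwrite(f"pics/{n}0.png",c["color"]); print(n,c["camera_matrix"],c["k1"],c["origin"],c["orientation"])
E
```

```text
pics
{'time': 0.0, 'q': array([-1.49746499e+00,  5.28435937e-01,  1.43390928e+00, -2.94495728e-06,
        1.18137115e+00, -1.78515173e-01]), 'joint_velocities': array([-7.25321130e-04, -1.57509020e-06,  4.21795786e-04,  4.06106219e-04,
        1.03048046e-03, -1.00175533e-04]), 'joint_torque': array([-1.18643416e-03, -4.40049076e+01, -1.76591814e+01,  6.33326964e-02,
        5.83714270e-02, -1.73566814e-04]), 'position': array([ 0.15571238, -0.60457647,  0.23858794]), 'tool_rot': array([ 9.92081508e-01,  1.25591218e-01,  5.44596422e-05, -1.06046119e-03]), 'ft_force': array([-0.63503718,  0.73803016, -0.18966482]), 'moment': array([ 0.00418591,  0.04390727, -0.00928992]), 'grip_width': 0.08722077275139026} 0.017
scene [[442.663369     0.         317.65908079]
 [  0.         442.663369   241.70471759]
 [  0.           0.           1.        ]] -0.09539609203319518 [ 1.02162122 -0.47338936  1.18943173] [ 0.88907191  0.36335418 -0.10821266 -0.25654414]
side [[457.24744225   0.         313.87435428]
 [  0.         457.24744225 242.78171416]
 [  0.           0.           1.        ]] 0.011706223407854604 [0.51134642 0.9050353  0.88019194] [-0.01291418  0.90959494 -0.41513968  0.0113717 ]
wrist [[377.21041888   0.         322.13527601]
 [  0.         377.21041888 238.41870935]
 [  0.           0.           1.        ]] 0.005310474716658439 [ 0.2294276  -0.58618967  0.38504216] [ 0.78282239 -0.60614231 -0.08716205  0.11037832]
```

View pics/scene0.png

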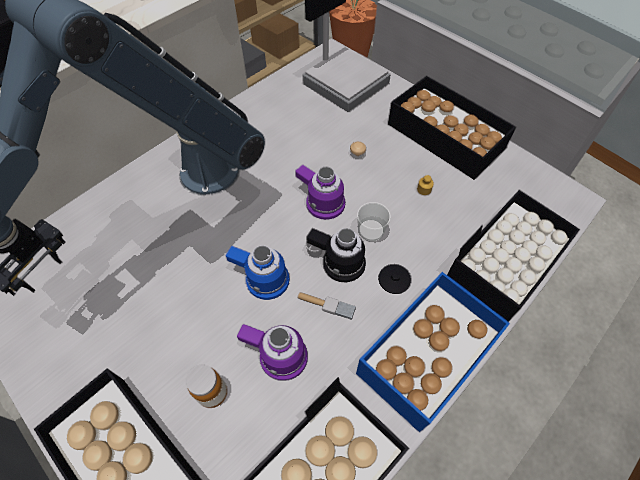

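View pics/side0.png

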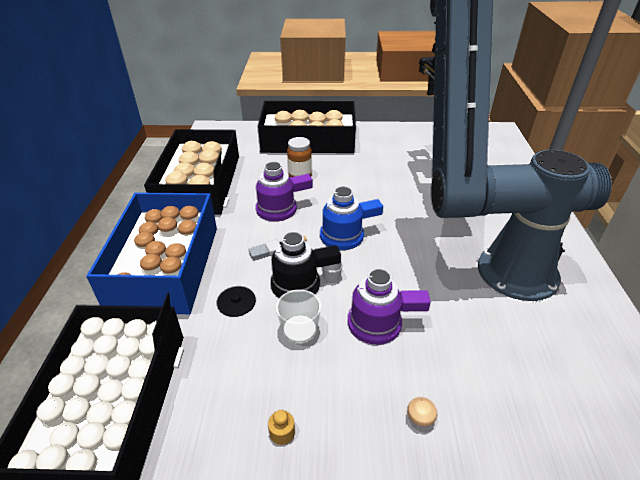

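View pics/wrist0.png

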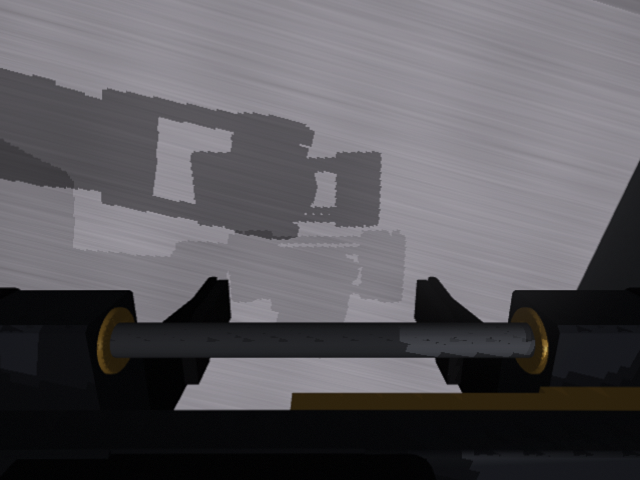

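Mills in the scene view: purple (325,190), blue (266,270), purple (282,350) and black (344,253). Only the black one fits. The cup is under its chute, with the hopper and lid beside it. I'll check this in enlarged crops.

```bash
cat > h.py <<'E'
import numpy as np, cv2
from scipy.spatial.transform import Rotation as R
def unproj(c,u,v,z=None,d=None):
    K=c["camera_matrix"]; 
    p=cv2.undistortPoints(np.array([[[u,v]]],float),K,np.array([c["k1"],0,0,0.]))[0,0]
    r=R.from_quat(c["orientation"]).apply([p[0],p[1],1]); o=np.array(c["origin"])
    t=(z-o[2])/r[2] if z is not None else d
    return o+t*r
def proj(c,P):
    q=R.from_quat(c["orientation"]).inv().apply(np.atleast_2d(P)-np.array(c["origin"]))
    s=q[:,:2]/q[:,2:]; s=s*(1+c["k1"]*(s**2).sum(1,keepdims=True)); K=c["camera_matrix"]
    return s*[K[0,0],K[1,1]]+K[:2,2]
def crop(im,u0,v0,w,h,k): return cv2.resize(im[v0:v0+h,u0:u0+w],None,fx=k,fy=k,interpolation=cv2.INTER_CUBIC)
E
python3 - <<'E'
from rig import robot
from h import *
import pickle
cs={n:robot.camera(n) for n in("scene","side")}
pickle.dump(cs,open("cs.pkl","wb"))
a=crop(cs["scene"]["color"],295,215,80,75,5);b=crop(cs["side"]["color"],250,220,80,75,5)
cv2.imwrite("pics/c1.png",np.hstack([a,b]))
E
```

```text
(no output)
```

View pics/c1.png

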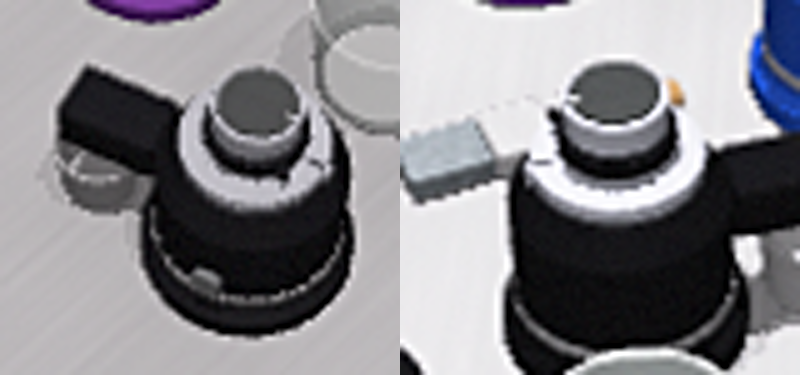

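```bash
python3 - <<'E'
from h import *
import pickle
cs=pickle.load(open("cs.pkl","rb"))
s,d=cs["scene"],cs["side"]
A=unproj(s,346.4,235.4,z=.158);B=unproj(d,292.8,238.4,z=.158);print(A,B)
m=unproj(s,358.6,247.6,z=.122);print("mark",m, "side",unproj(d,250+142/5,220+160/5,z=.122))
print("lug s",unproj(s,295+284/5,215+175/5,z=.131),"side",unproj(d,250+155/5,220+115/5,z=.133))
c=(A+B)/2
for nm,p in(("mark",m),("marks",unproj(d,250+142/5,220+160/5,z=.122)),("lug",unproj(s,295+284/5,215+175/5,z=.131)),("lugs",unproj(d,250+155/5,220+115/5,z=.133))):
  v=(p-c)[:2];print(nm,np.hypot(*v),np.degrees(np.arctan2(v[1],v[0])))
E
```

```text
[0.60178924 0.05815797 0.158     ] [0.59792263 0.05753727 0.158     ]
mark [0.63975457 0.07047636 0.122     ] side [0.6343947  0.06796985 0.122     ]
lug s [0.63460883 0.04670456 0.131     ] side [0.62918481 0.04652411 0.133     ]
mark 0.041849564517142814 17.563649621131677
marks 0.035991467585862275 16.334197783862084
lug 0.03649563447128897 -17.77776564066111
lugs 0.03143891004759687 -21.110960825749164
```

The crop confirms the black mill: chute to the left, cup under it. Its axis is near (0.600, 0.058), the mark heads about 17° and the lug about -19°. I'll rise and travel.

Call:
step_arm([
  [0,0,-20],
  [0,0,-25],
  [12,-11,-25],
  [25,-22,0],
  [25,-22,0],
  [25,-22,0],
  [25,-22,0],
  [25,-22,0],
  [25,-22,0],
  [25,-22,0],
  [25,-22,0],
  [25,-22,0],
  [25,-22,0],
  [25,-22,0],
  [25,-22,0],
  [25,-22,0],
  [25,-22,0],
  [25,-22,0],
  [25,-22,0],
  [25,-22,0],
], twist=[0,0,0,0,0,0,0,0,0,0,0,0,0,0,0,0,0,0,0,0], jaw=87, force=8)

```text
time: 1.92
position: [0.4836, -0.1219, 0.3097]
tool_rot: [0.992, 0.126, 0.0, 0.0]
ft_force: [0.1, -0.2, -0.2]
grip_width: 0.0873
```

Call:
step_arm([
  [25,-22,0],
  [25,-22,0],
  [25,-22,0],
  [25,-22,0],
  [25,-22,0],
  [20,-22,0],
  [12,-13,0],
  [0,0,0],
  [0,0,0],
  [0,0,0],
], twist=[0,0,0,0,0,0,0,5,4.5,0])

```text
time: 2.75
position: [0.5989, 0.0567, 0.3092]
tool_rot: [0.999, 0.043, -0.0, -0.0]
ft_force: [-0.5, -0.2, 0.3]
grip_width: 0.0871
```

```bash
python3 - <<'E'
from rig import robot
from h import *
import pickle
cs={n:robot.camera(n) for n in("scene","side","wrist")}
pickle.dump(cs,open("cs.pkl","wb"))
o=robot.get_obs();print(o["time"],o["position"],o["tool_rot"],o["q"],o["ft_force"],o["moment"])
cv2.imwrite("pics/w1.png",cs["wrist"]["color"])
E
```

```text
2.9 [0.59880173 0.05585289 0.30946438] [ 9.99042825e-01  4.37425676e-02 -1.43427602e-04 -9.68116905e-06] [-9.26183593e-02  4.25164420e-01  1.40838617e+00 -2.05188495e-05
  1.30832889e+00  1.39067023e+00] [ 0.77022885 -0.59884851  0.78218956] [0.04500764 0.00623083 0.00828383]
```

View pics/w1.png

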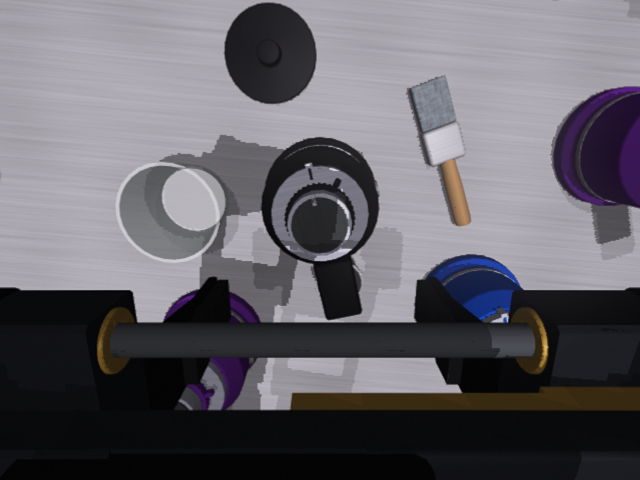

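The wrist view shows the black mill at (320,205), with the ring between its collars, the mark near (310,170) and the lug near (337,183). I'll enlarge it.

```bash
python3 - <<'E'
from h import *
import pickle
cs=pickle.load(open("cs.pkl","rb"))
cv2.imwrite("pics/c2.png",crop(cs["wrist"]["color"],255,135,130,130,6)[:600*2])
im=crop(cs["wrist"]["color"],260,150,120,115,5);cv2.imwrite("pics/c2.png",im)
b=np.hstack([crop(cs["scene"]["color"],300,205,80,75,5),crop(cs["side"]["color"],255,215,80,75,5)]);cv2.imwrite("pics/c3.png",b)
E
```

```text
(no output)
```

View pics/c2.png

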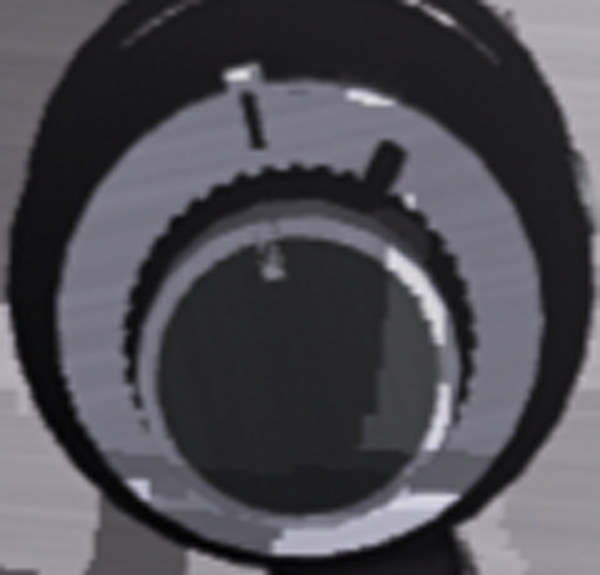

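View pics/c3.png

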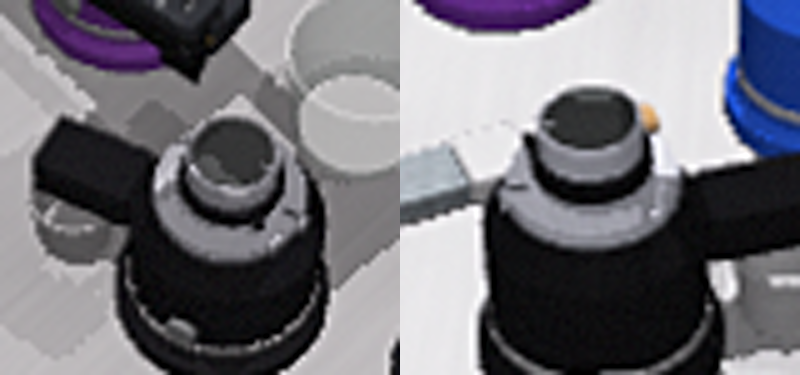

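```bash
python3 - <<'E'
from h import *
import pickle
cs=pickle.load(open("cs.pkl","rb"));w=cs["wrist"]
f=lambda u,v,z:unproj(w,260+(u-2)/5,150+(v-2)/5,z=z)
print("top",(f(157,375,.158)+f(441,375,.158))/2,(f(299,237,.158)+f(299,516,.158))/2, np.linalg.norm(f(137,370,.158)-f(459,370,.158)))
L=[f(57,318,.122),f(545,318,.122),f(301,79,.122),f(301,556,.122)]
print("low",np.round(L,4),(L[0]+L[1])/2,(L[2]+L[3])/2)
for n,s in(("scene",(300,205,235,150,0)),("side",(255,215,592-400,117,0))):
  print(n,unproj(cs[n],s[0]+s[2]/5,s[1]+s[3]/5,z=.158))
def pts(c,u0,v0,l):return [unproj(c,u0+u/5,v0+v/5,z=z) for u,v,z in l]
c=(L[0]+L[1]+L[2]+L[3])/4
c=np.array([.5995,.0575,0]) if 0 else c
def ang(a,b):v=(b-a);return np.degrees(np.arctan2(v[1],v[0])),np.hypot(*v[:2])
print("mark line",ang(f(259,147,.122),f(249,95,.122)),"from c",ang(c,f(259,147,.122)),ang(c,f(249,95,.122)))
print("lug",ang(f(374,190,.136),f(394,148,.136)),ang(c,f(394,146,.136)))
E
```

```text
top [0.59985943 0.058267   0.158     ] [0.59911195 0.05820062 0.158     ] 0.052331281655507045
low [[0.5975 0.1022 0.122 ]
 [0.6053 0.0144 0.122 ]
 [0.6438 0.062  0.122 ]
 [0.556  0.0543 0.122 ]] [0.6014173  0.05832171 0.122     ] [0.59992135 0.05818681 0.122     ]
scene [0.6020843  0.06030628 0.158     ]
side [0.596458   0.05750616 0.158     ]
mark line (np.float64(15.58819450977788), np.float64(0.009203716618365963)) from c (np.float64(18.208541692884552), np.float64(0.032368251264028466)) (np.float64(17.628504559132963), np.float64(0.04156447432994575))
lug (np.float64(-19.892490248675497), np.float64(0.0078371509660863)) (np.float64(-20.231812846062546), np.float64(0.03704144811864094))
```

Call:
step_arm([
  [1.4,-2.3,20],
  [0,0,30],
  [0,0,30],
  [0,0,25],
  [0,0,15],
  [0,0,0],
  [0,0,0],
], twist=[0,0,0,0,0,0,0])

```text
time: 3.48
position: [0.5998, 0.0581, 0.189]
tool_rot: [0.999, 0.043, -0.001, -0.0]
ft_force: [1.0, 0.2, -0.5]
grip_width: 0.0872
```

```bash
cat > look.py <<'E'
from rig import robot
from h import *
import pickle,sys
cs={"wrist":robot.camera("wrist")}
pickle.dump(cs,open("cs.pkl","wb"))
o=robot.get_obs();print(o["time"],o["position"],o["tool_rot"],o["q"][5],o["ft_force"],o["moment"],o["grip_width"])
cv2.imwrite(f"pics/{sys.argv[1]}.png",cs["wrist"]["color"])
E
python3 look.py w2
```

```text
3.5333 [0.60083303 0.05807197 0.19028375] [9.99072745e-01 4.30492102e-02 6.40470456e-04 6.92181991e-05] 1.396052461244689 [0.01514379 0.52557063 0.13529217] [-0.06782763 -0.01121293 -0.03396623] 0.08717985098517005
```

View pics/w2.png

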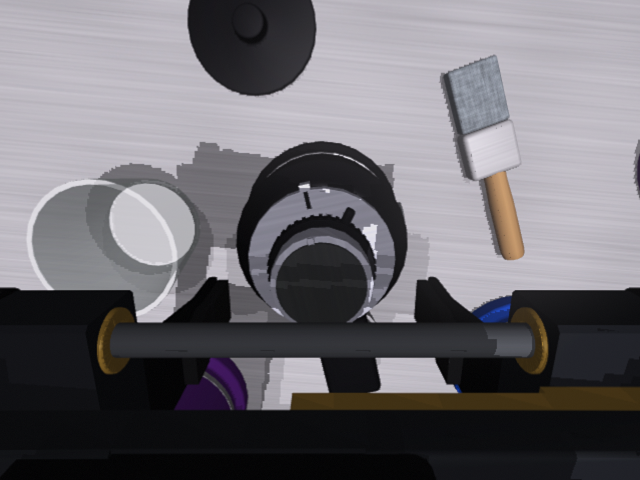

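Call:
step_arm([
  [0,0,15],
  [0,0,15],
  [0,0,8],
  [0,0,4.5],
  [0,0,0],
  [0,0,0],
], twist=[0,0,0,0,0,0])

```text
time: 4.03
position: [0.6008, 0.0584, 0.1479]
tool_rot: [0.999, 0.043, 0.001, 0.0]
ft_force: [-0.2, -1.6, -0.1]
grip_width: 0.0869
```

```bash
python3 look.py w3; python3 - <<'E'
from rig import robot
from h import *
a=[]
for i in range(4):
    cs=robot.camera("side"); a.append(robot.get_obs()["position"])
print(np.mean(a,0),np.std(a,0))
sc=robot.camera("scene")
cv2.imwrite("pics/s3.png",np.hstack([crop(sc["color"],300,190,90,90,4),crop(cs["color"],245,190,100,90,4)]))
E
```

```text
4.0833 [0.60095884 0.05837635 0.14808306] [9.99072297e-01 4.30524375e-02 1.00851213e-03 1.24528647e-04] 1.396588485986278 [ 0.47995211 -0.30805147  0.88472079] [ 0.04044174 -0.00444885  0.00403633] 0.0873244215822089
[0.60077304 0.05839457 0.14794173] [1.37099867e-04 3.04070947e-05 1.37144705e-04]
```

View pics/w3.png

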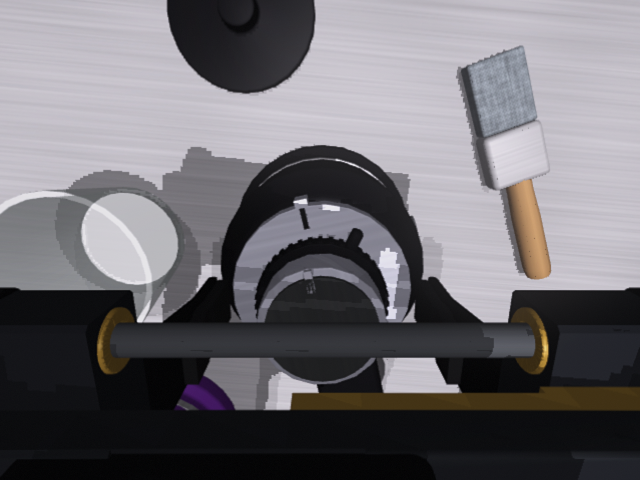

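View pics/s3.png

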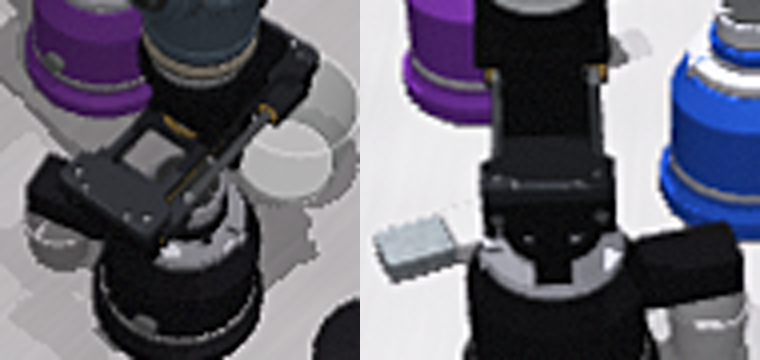

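Call:
step_arm([
  [-0.5,0,0],
  [0,0,0],
  [0,0,0],
  [0,0,0],
  [0,0,0],
  [0,0,0],
  [0,0,0],
  [0,0,0],
], twist=[0,0,0,0,0,0,0,0], jaw=50, force=12)

```text
time: 5.0
position: [0.5996, 0.0585, 0.147]
tool_rot: [0.999, 0.043, -0.0, -0.0]
ft_force: [-0.5, 0.8, -0.3]
grip_width: 0.0597
```

```bash
cat > m.py <<'E'
from rig import robot
import numpy as np
a=[]
for i in range(4):
    robot.camera("side"); o=robot.get_obs(); a.append(np.r_[o["position"]*1000,o["ft_force"],o["moment"],o["grip_width"]*1000])
a=np.array(a);print(o["time"],"pos",a.mean(0)[:3].round(2),"f",a.mean(0)[3:6].round(2),"m",a.mean(0)[6:9].round(3),"mz sd",a[:,8].std().round(3),"w",a.mean(0)[9].round(2))
x,y,z,w=o["tool_rot"];print("heading",np.degrees(2*np.arctan2(y,x)).round(2),"q6",np.degrees(o["q"][5]).round(1))
E
python3 m.py; python3 look.py w4
```

```text
5.2 pos [599.64  58.52 147.03] f [0.33 1.29 0.41] m [ 0.137  0.014 -0.028] mz sd 0.019 w 59.53
heading 4.92 q6 80.0
5.25 [0.59962519 0.05853209 0.14704347] [ 9.99076863e-01  4.29581858e-02 -2.28398929e-05 -1.20788826e-04] 1.3965820212099864 [ 0.6029298  -0.01476452  0.99085941] [ 0.2159223  -0.0132668  -0.02470087] 0.05938830831495389
```

View pics/w4.png

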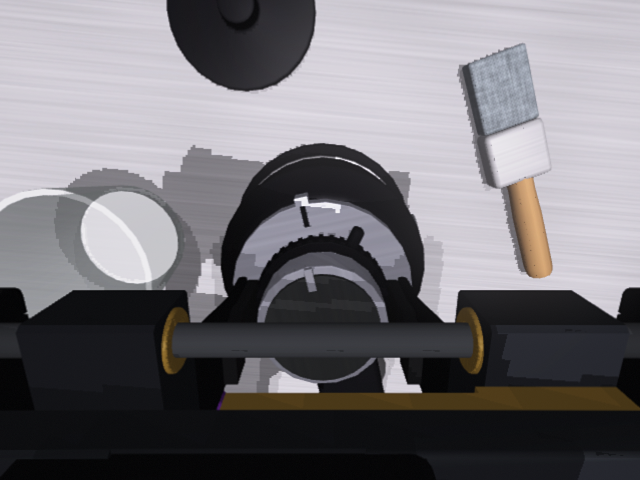

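The fingers hold the ring: opening 59.5 mm, which matches 60. Now clockwise.

Call:
step_arm([
  [0,0,0],
  [0,0,0],
  [0,0,0],
  [0,0,0],
  [0,0,0],
  [0,0,0],
  [0,0,0],
  [0,0,0],
], twist=[1,2,2,2,2,2,2,1])

```text
time: 5.92
position: [0.5996, 0.0586, 0.147]
tool_rot: [0.997, -0.08, -0.0, -0.0]
ft_force: [0.6, 1.2, 0.1]
grip_width: 0.0596
```

```bash
python3 m.py; python3 look.py w5; python3 -c "
from h import *
cv2.imwrite('pics/c5.png',crop(cv2.imread('pics/w5.png'),210,130,220,200,3))"
```

```text
6.1167 pos [599.63  58.65 147.03] f [ 0.16  1.99 -0.14] m [0.416 0.005 0.083] mz sd 0.032 w 59.43
heading -9.05 q6 94.0
6.1667 [0.59963448 0.05866144 0.1470361 ] [ 9.96877039e-01 -7.89690773e-02 -2.60134405e-05 -2.29616112e-04] 1.6405773598988092 [-1.21295042  2.78937523 -0.02775286] [0.47245178 0.02806352 0.08871752] 0.05946968063468306
```

View pics/c5.png

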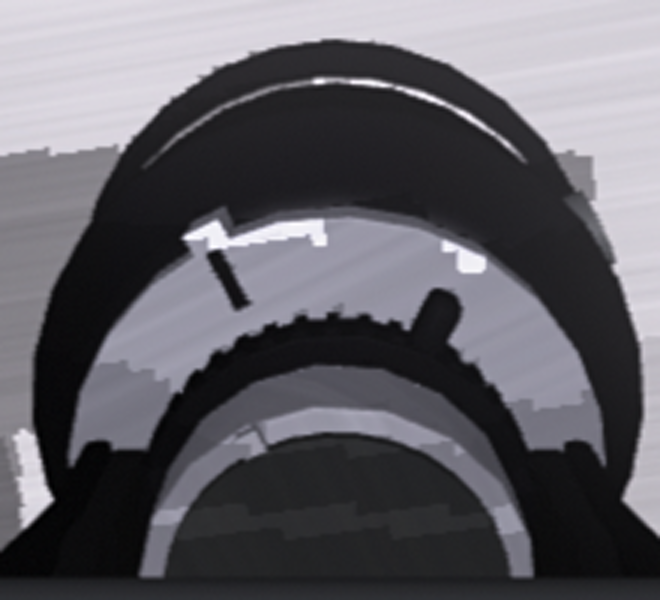

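Call:
step_arm([
  [0,0,0],
  [0,0,0],
  [0,0,0],
  [0,0,0],
], twist=[1.5,1.5,1,0])

```text
time: 6.5
position: [0.5996, 0.0587, 0.147]
tool_rot: [0.993, -0.114, -0.0, -0.0]
ft_force: [1.1, 3.5, -0.8]
grip_width: 0.0596
```

```bash
python3 m.py
```

```text
6.7 pos [599.64  58.67 147.04] f [0.4  2.97 0.05] m [ 0.661 -0.024  0.111] mz sd 0.023 w 59.36
heading -13.06 q6 98.0
```

Call:
step_arm([
  [0,0,0],
  [0,0,0],
], twist=[1,1])

```text
time: 6.87
position: [0.5996, 0.0587, 0.147]
tool_rot: [0.991, -0.132, -0.0, -0.0]
ft_force: [1.1, 4.7, 0.6]
grip_width: 0.0592
```

```bash
python3 m.py
```

```text
7.0667 pos [599.65  58.66 147.04] f [ 0.15  4.88 -0.11] m [ 0.848 -0.031  0.099] mz sd 0.012 w 59.53
heading -15.08 q6 100.0
```

Call:
step_arm([
  [0,0,0],
  [0,0,0],
], twist=[1,1])

```text
time: 7.23
position: [0.5997, 0.0587, 0.147]
tool_rot: [0.989, -0.149, -0.0, -0.0]
ft_force: [-0.2, 4.7, 0.0]
grip_width: 0.0599
```

```bash
python3 m.py
```

```text
7.4333 pos [599.65  58.65 147.04] f [-0.03  4.83 -0.06] m [ 0.955 -0.056  0.104] mz sd 0.053 w 59.4
heading -17.14 q6 102.1
```

Call:
step_arm([
  [-0.1,-0.4,0],
  [0,0,0],
  [0,0,0],
], twist=[0,1,1])

```text
time: 7.68
position: [0.5997, 0.0587, 0.147]
tool_rot: [0.986, -0.167, -0.0, 0.0]
ft_force: [0.5, 4.5, -1.2]
grip_width: 0.0596
```

```bash
python3 m.py
```

```text
7.8833 pos [599.66  58.73 147.02] f [0.32 4.23 0.05] m [ 0.75  -0.013  0.114] mz sd 0.049 w 59.38
heading -19.09 q6 104.1
```

Call:
step_arm([
  [0,0,0],
  [0,0,0],
], twist=[1,1])

```text
time: 8.05
position: [0.5997, 0.0588, 0.147]
tool_rot: [0.983, -0.184, -0.0, 0.0]
ft_force: [0.5, 3.5, 0.1]
grip_width: 0.0593
```

```bash
python3 m.py
```

```text
8.25 pos [599.67  58.75 147.04] f [ 0.11  4.23 -0.42] m [ 0.749 -0.051  0.098] mz sd 0.003 w 59.42
heading -21.08 q6 106.1
```

Call:
step_arm([
  [0,0,0],
  [0,0,0],
], twist=[1,1])

```text
time: 8.42
position: [0.5997, 0.0588, 0.147]
tool_rot: [0.98, -0.201, -0.0, 0.0]
ft_force: [-0.4, 4.5, -0.5]
grip_width: 0.0595
```

```bash
python3 m.py
```

```text
8.6167 pos [599.69  58.76 147.05] f [ 0.18  3.97 -0.38] m [ 0.749 -0.025  0.095] mz sd 0.02 w 59.27
heading -23.08 q6 108.1
```

Call:
step_arm([
  [0,0,0],
  [0,0,0],
], twist=[1,1])

```text
time: 8.78
position: [0.5997, 0.0588, 0.147]
tool_rot: [0.976, -0.218, 0.0, 0.0]
ft_force: [-0.5, 4.3, -0.8]
grip_width: 0.0598
```

```bash
python3 m.py
```

```text
8.9833 pos [599.69  58.81 147.04] f [ 0.46  3.47 -1.04] m [ 0.774 -0.01   0.208] mz sd 0.013 w 59.43
heading -25.06 q6 110.0
```

Call:
step_arm([
  [0,0,0],
  [0,0,0],
], twist=[1,1])

```text
time: 9.15
position: [0.5997, 0.0588, 0.1471]
tool_rot: [0.972, -0.234, 0.0, 0.0]
ft_force: [1.4, 3.9, -0.1]
grip_width: 0.0595
```

```bash
python3 m.py
```

```text
9.35 pos [599.67  58.82 147.03] f [ 0.45  4.19 -1.28] m [ 0.774 -0.077  0.538] mz sd 0.013 w 59.49
heading -27.04 q6 112.0
```

Call:
step_arm([
  [0,0,0],
  [0,0,0],
], twist=[1,1])

```text
time: 9.52
position: [0.599, 0.0592, 0.147]
tool_rot: [0.968, -0.252, -0.001, -0.0]
ft_force: [-1.6, 5.9, 1.0]
grip_width: 0.0595
```

```bash
python3 m.py
```

```text
9.7167 pos [598.9   59.26 147.04] f [-0.68  5.16  1.14] m [1.001 0.185 0.535] mz sd 0.044 w 59.45
heading -29.11 q6 114.1
```

The stop came up firmly: moment 0.54 N m against about 0.13 when running, with the fingers just starting to slip. I should have stopped one 2° step earlier. Easing back now.

Call:
step_arm([
  [0,0,0],
  [0,0,0],
  [0,0,0],
  [0,0,0],
], twist=[-1,-2,-2,-1])

```text
time: 10.05
position: [0.5988, 0.0591, 0.147]
tool_rot: [0.98, -0.201, -0.001, -0.0]
ft_force: [-2.6, 4.6, 0.2]
grip_width: 0.0593
```

```bash
python3 m.py; python3 look.py w6; python3 -c "
from h import *
cv2.imwrite('pics/c6.png',crop(cv2.imread('pics/w6.png'),210,130,220,200,3))"
```

```text
10.25 pos [598.86  59.11 147.03] f [-1.78  4.69  0.92] m [ 0.92   0.335 -0.09 ] mz sd 0.028 w 59.3
heading -23.23 q6 108.2
10.3 [0.59885959 0.05912784 0.1470207 ] [ 9.79539264e-01 -2.01250445e-01 -1.00243225e-03 -2.90636878e-04] 1.887997591664472 [-1.35547637  4.24980177  2.18352095] [ 0.96154798  0.3625554  -0.06248108] 0.05949891756626227
```

View pics/c6.png

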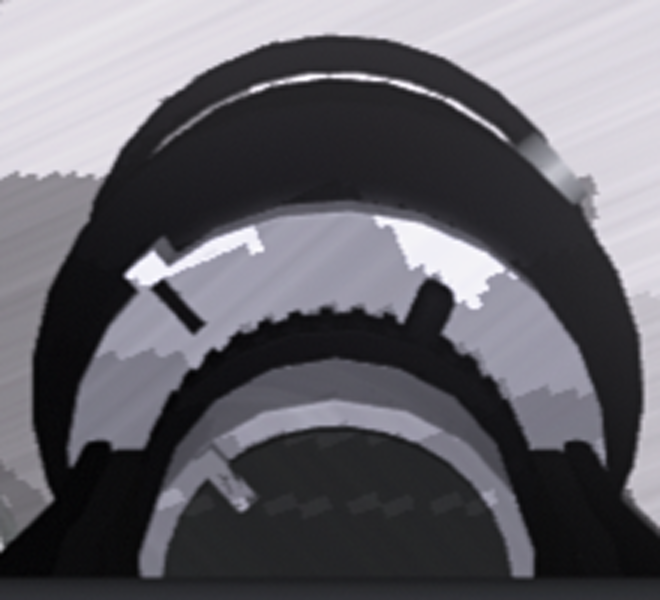

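```bash
cat > ang.py <<'E'
from h import *
import pickle,sys
w=pickle.load(open("cs.pkl","rb"))["wrist"]
u0,v0,k=map(float,sys.argv[1:4]); p=list(map(float,sys.argv[4:]))
f=lambda u,v,z:unproj(w,u0+(u+.5)/k-.5,v0+(v+.5)/k-.5,z=z)
c=np.array([.5999,.0583,0])
for n,i,z in(("mark in",0,.122),("mark out",2,.122),("lug in",4,.137),("lug tip",6,.137)):
    v=f(p[i],p[i+1],z)-c; print(n,np.degrees(np.arctan2(v[1],v[0])).round(2),(np.hypot(*v[:2])*1000).round(2))
E
python3 ang.py 210 130 3 200 328 160 286 426 330 438 285
```

```text
mark in 17.9 32.93
mark out 17.95 42.03
lug in -47.02 31.66
lug tip -45.12 38.42
```

Call:
step_arm([
  [0,0,0],
  [0,0,0],
  [0,0,0],
  [0,0,0],
  [0,0,0],
  [0,0,0],
  [0,0,0],
  [0,0,0],
  [0,0,0],
  [0,0,0],
  [0,0,0],
  [0,0,0],
  [0,0,0],
  [0,0,0],
  [0,0,0],
  [0,0,0],
  [0,0,0],
  [0,0,0],
  [0,0,0],
  [0,0,0],
], twist=[-1,-2,-3,-3,-3,-3,-3,-3,-3,-3,-3,-3,-3,-3,-3,-3,-3,-3,-3,-2])

```text
time: 11.97
position: [0.599, 0.0577, 0.147]
tool_rot: [0.959, 0.284, -0.001, 0.0]
ft_force: [-1.3, 1.0, 1.1]
grip_width: 0.0594
```

```bash
python3 m.py; python3 look.py w7; python3 -c "
from h import *
cv2.imwrite('pics/c7.png',crop(cv2.imread('pics/w7.png'),240,150,160,120,5))"
```

```text
12.1667 pos [599.02  57.74 147.02] f [-2.36 -0.05  1.38] m [-0.025  0.435 -0.066] mz sd 0.027 w 59.5
heading 32.84 q6 52.2
12.2167 [0.59903814 0.05779698 0.147015  ] [ 9.59170283e-01  2.82826883e-01 -1.01561623e-03  5.38896949e-04] 0.9100860659285867 [-4.09078266 -1.11455306  1.56961368] [-0.32909731  0.54268862 -0.09999306] 0.05968181642488538
```

View pics/c7.png

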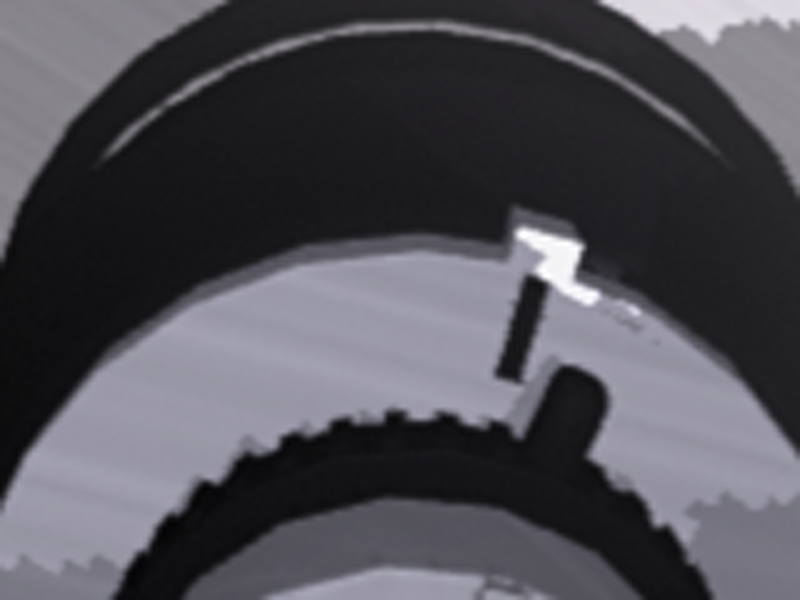

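```bash
python3 ang.py 240 150 5 510 377 536 280 555 445 583 368
```

```text
mark in 16.88 33.06
mark out 17.38 42.55
lug in 10.3 32.0
lug tip 11.11 39.18
```

Call:
step_arm([
  [0,0,0],
  [0,0,0],
  [0,0,0],
  [0,0,0],
  [0,0,0],
], twist=[-1.5,-2,-1.5,-1,0])

```text
time: 12.63
position: [0.5992, 0.0577, 0.147]
tool_rot: [0.943, 0.333, -0.001, 0.001]
ft_force: [-4.2, -3.5, 2.1]
grip_width: 0.0592
```

```bash
python3 m.py; python3 look.py w8; python3 -c "
from h import *
cv2.imwrite('pics/c8.png',crop(cv2.imread('pics/w8.png'),300,180,100,75,8))"
```

```text
12.8333 pos [599.16  57.71 147.01] f [-3.92 -3.73  2.12] m [-0.713  0.64  -0.126] mz sd 0.018 w 59.49
heading 38.89 q6 46.1
12.8833 [0.59918223 0.0577519  0.14703222] [ 9.42929585e-01  3.32990158e-01 -9.38210987e-04  6.87240208e-04] 0.8049030604931157 [-4.04135884 -4.02337158  1.78960059] [-0.76995255  0.65782713 -0.07555832] 0.05934034904905039
```

View pics/c8.png

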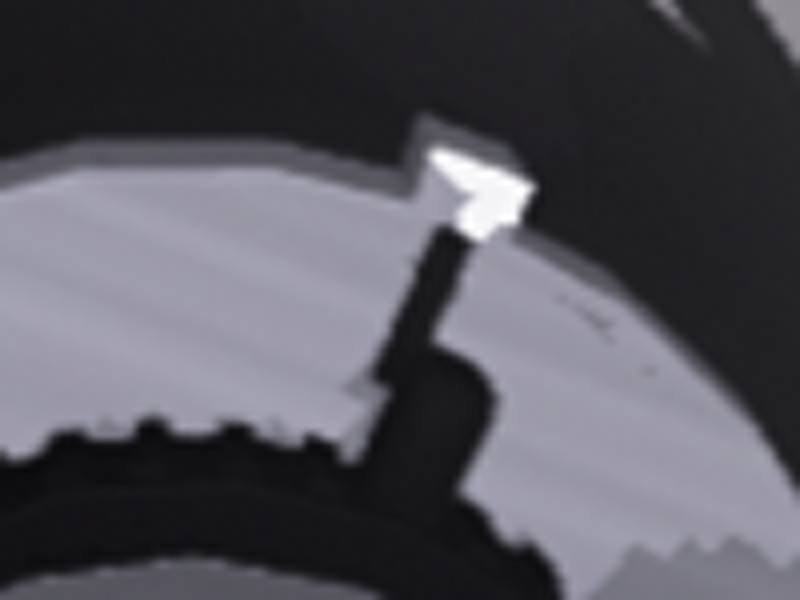

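```bash
python3 ang.py 300 180 8 416 340 448 260 420 480 455 365; python3 ang.py 300 180 8 416 340 448 260 415 490 441 415
```

```text
mark in 16.56 36.01
mark out 16.84 41.08
lug in 15.12 31.93
lug tip 16.62 38.49
mark in 16.56 36.01
mark out 16.84 41.08
lug in 15.14 31.31
lug tip 15.94 35.68
```

Call:
step_arm([
  [0,0,0],
  [0,0,0],
  [0,0,0],
], twist=[-0.5,-0.4,0])

```text
time: 13.13
position: [0.5992, 0.0577, 0.147]
tool_rot: [0.94, 0.34, -0.001, 0.001]
ft_force: [-3.5, -4.4, 2.4]
grip_width: 0.0593
```

Call:
step_arm([
  [0,0,0],
  [0,0,0],
  [0,0,0],
  [0,0,0],
  [0,0,0],
  [0,0,0],
  [0,0,0],
], twist=[0,0,0,0,0,0,0], jaw=87)

```text
time: 13.72
position: [0.5999, 0.0589, 0.1471]
tool_rot: [0.94, 0.341, 0.0, 0.0]
ft_force: [0.4, -0.4, -0.6]
grip_width: 0.086
```

```bash
python3 m.py; python3 look.py w9; python3 -c "
from h import *
cv2.imwrite('pics/c9.png',crop(cv2.imread('pics/w9.png'),300,180,100,75,8))"
```

```text
13.9167 pos [599.75  58.85 147.05] f [ 0.53 -0.31  0.29] m [-0.032 -0.049  0.012] mz sd 0.034 w 86.68
heading 39.82 q6 45.2
13.9667 [0.59969115 0.05882072 0.1470512 ] [ 9.40219241e-01  3.40569784e-01  3.85394967e-05 -9.49564113e-06] 0.7881941652790977 [-0.73424223 -0.18901429  0.37296886] [-0.00855712 -0.00338018 -0.04885102] 0.0867987844305978
```

View pics/c9.png

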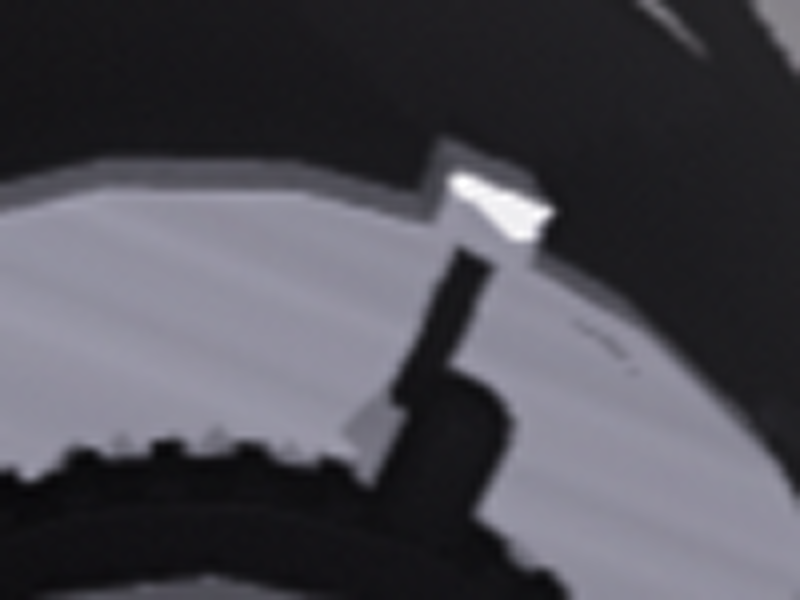

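```bash
python3 ang.py 300 180 8 440 350 472 283 428 495 468 380; python3 ang.py 300 180 8 428 380 478 262 428 495 458 415
```

```text
mark in 16.54 36.88
mark out 16.5 41.26
lug in 16.36 32.17
lug tip 17.44 38.86
mark in 16.36 34.96
mark out 16.77 42.52
lug in 16.36 32.17
lug tip 16.99 36.88
```

Call:
step_arm([
  [0,0,-10],
  [0,0,-20],
  [0,0,-30],
  [0,0,-30],
  [0,0,-30],
  [0,0,-20],
  [0,0,0],
  [0,0,0],
], twist=[0,0,0,0,0,0,0,0])

```text
time: 14.63
position: [0.6003, 0.0587, 0.289]
tool_rot: [0.94, 0.341, 0.002, 0.001]
ft_force: [-0.4, -0.2, 0.3]
grip_width: 0.087
```

```bash
python3 m.py; python3 look.py w10; python3 -c "
from h import *
cv2.imwrite('pics/c10.png',crop(cv2.imread('pics/w10.png'),280,140,100,75,8))"
```

```text
14.8333 pos [598.77  58.85 286.08] f [-0.21 -0.09 -0.11] m [-0.017 -0.039 -0.003] mz sd 0.008 w 86.83
heading 39.82 q6 45.2
14.8833 [0.59873013 0.05884763 0.28533907] [ 9.40208847e-01  3.40593659e-01 -1.64478280e-03 -7.60005116e-04] 0.7881116575707371 [ 0.75722897 -0.36330183  0.39285901] [ 0.00404384 -0.01219452  0.01387389] 0.0869656755439353
```

View pics/c10.png

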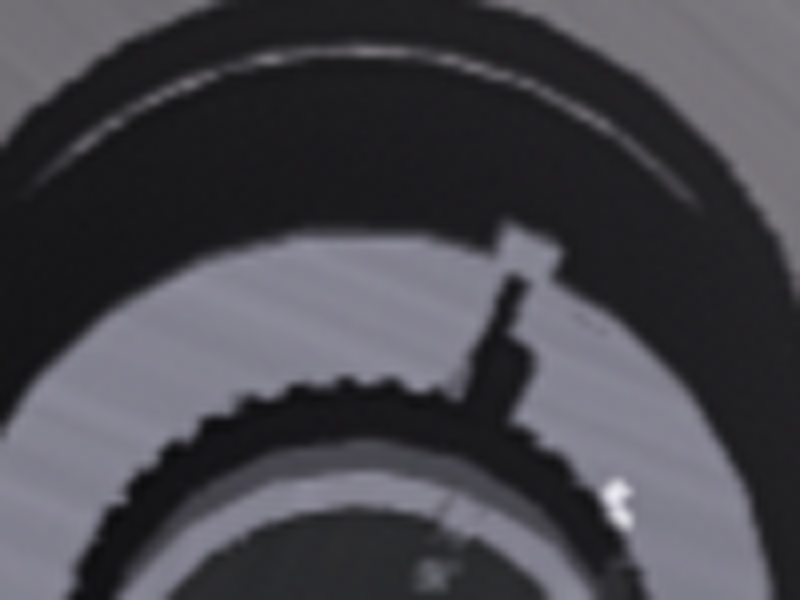

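```bash
python3 ang.py 280 140 8 500 325 514 285 490 412 515 345; python3 -c "
from rig import robot
print(robot.hand_in())"
```

```text
mark in 17.26 37.64
mark out 17.67 41.91
lug in 15.35 31.03
lug tip 16.24 37.98
the job is handed in; nothing more can be done
None
```

I turned the black mill's ring clockwise to its stop, turned it back until the lug stood on the mark, then let go, rose clear and handed the job in at about 15 s.

- **Stop:** the fingers held only the ring's rim. The moment rose from about 0.12 N m while turning to about 0.54 N m at the stop. I ran one 2° step more than needed there because I had queued it before reading the moment. The average stayed at about 0.54 N m, and the tool shifted slightly, so the fingers probably slipped on the ring. I only sampled the moment after each step, so a short peak could have been higher; I saw no reading near 0.7 N m.
- **Lug on the mark:** before lifting, with the jaws open, the wrist picture put the lug at 16.4–17.4° and the mark at 16.4–16.8°. The last picture, from higher up, put them at 15.4–16.2° and 17.3–17.7°. The two disagree by about 1–2°, mostly because the second was coarser and the arm was not quite still. So the lug is on the mark to within about 1–2°.
- **Contact:** the force readings were near zero after release. I did not take a last picture of the other things on the counter, but no reading suggested contact with them or with the collars.

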